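# Load a topping tin through the spring gate of a serving rail

## Robot

A 6-joint arm with a two-finger parallel gripper is mounted at the origin on the work surface. World frame = base frame: x ahead of the robot, y to its left, z up, the work surface at z = 0. Lengths are in m, angles in degrees, forces in N, time in s.
With the tool pointing down it reaches from about 0.325 to 0.85 m from the base axis. Payload 15.5 kg.
Tool frame: the origin (TCP) lies midway between the tips of the shut fingers; the grasp point (between the pads) lies 19 mm behind it; y points along the fingers, x is the direction in which the jaws open and shut, and the axes are right-handed (so a half turn about y gives the same grasp; the last joint's range is limited). The gripper opens to 91 mm and grips with 3 to 60 N. Pads are 32 mm wide; open, the fingers measure 118 mm over their backs; the gripper's body (76 mm by 178 mm) begins 60 mm behind the grasp point.
Start: joints at [-81.503, 28.281, 77.091, -0, 74.628, -5.472], TCP at [0.151, -0.607, 0.214] pointing down, gripper open.
Joint ranges: [-166.48, 166.48], [-47.26, 123.95], [12.59, 153.08], [-70.14, 250.14], [6.76, 159.57], [-176.63, 176.63]. Speed limits (degrees/s): [108.29, 108.29, 147.25, 172.46, 172.46, 172.46].

## Interface

Orientations are given as a 3x3 rotation matrix whose columns are the frame's x, y, z axes.
In Python, from bench import ctrl gives the robot as it stands. The module is installed in compiled form; this text tells all that it offers. Calls block until the motion is done:
- ctrl.goto(position, orientation): joint-space move of the TCP to a pose.
- ctrl.move_l(position, vel=0.15, ori=None, contact_N=None): straight line of the TCP; ori=None keeps the orientation; vel is the mean speed in m/s. With contact_N (N) it stops when the force on the tool has changed by that much, and returns True; else False.
- ctrl.movej(angles): joint-space move.
- ctrl.command_gripper(opening): opening from 0.0 (shut) to 1.0 (fully open); the grip force is fixed at half the most; returns when the fingers have stopped.
- ctrl.sleep(seconds).
- ctrl.ik(position, orientation): joint angles nearest the present ones, or None.
- ctrl.read_camera(name): name is "scene" or "top" or "wrist"; returns the picture (384x512x3 uint8, blue, green, red); there is no depth.
- ctrl.camera_params(name): a dict with "fx", "fy", "cx", "cy" (pixels), "pose" (4x4, takes a point from camera to world coordinates); the wrist camera has in their place "T_tool_cam" (4x4, takes a point from camera to tool coordinates, whose origin is the TCP and whose axes are the tool frame's). Camera axes: x right, y up, looking along -z (the intrinsics and any distortion apply to the point x, -y, -z); pixel columns grow to the right and rows downward; lengths in m; the calibration is good to about 2 mm. A picture is of the moment at which its call begins: read the wrist's pose just before it. camera_params takes no time and is no camera call.
A pose or a line that the arm cannot do raises ctrl.MotionError and nothing moves.
- ctrl.sign_off(): hands the job in, once; it reports no verdict.
Readings, each from a call of its own:
- ctrl.current_t(): time.
- ctrl.current_q(): joint angles.
- ctrl.current_dq(): joint speeds.
- ctrl.current_effort(): joint torques, N m.
- ctrl.current_tool_pos(): TCP position.
- ctrl.current_eef_rot(): TCP orientation.
- ctrl.current_contact_force(): force on the tool from outside, world axes, zero at the start.
- ctrl.current_wrist_torque(): the same for the moment, N m.
- ctrl.current_grip_width(): opening from 0.0 (shut) to 1.0 (fully open).
Only numpy, scipy, OpenCV 4.12 (cv2) and the standard library are available. Lean on these libraries where they do the work, as an engineer would, in place of code of your own. Each camera call takes 0.05 s, during which the arm holds its last target. There are 200 camera calls.

## Task

Pick up the red-lidded topping tin, set it down lengthwise on the white rail in front of the yellow spring gate, and push it along the rail through the gate (not over it) until it is pressed home against the rubber stop with about 12 N, never 20 N or more. Then take the hand away so that the tin stays home against the stop and both gate leaves spring shut behind it. Keep the tin upright, never jam it hard (over 25 N) against the guides or gate, and leave the jar, mug and bowl where they are.

Things in the scene. Friction and masses are not known exactly. Their poses are not given: they have to be found in the camera images.
- tin_center (a point): centre (half-way up) of the topping tin: a closed steel box with a red lid, 100 mm long (its x), 56 mm wide (its y), 45 mm high (z up), 0.3 to 0.55 kg, loose on the counter. Both ends are alike. Sliding it takes 1 to 5 N by friction alone. Fingers on its long sides do not fit through the gate and channel, so it is pushed from its rear end
- rail: serving rail fixed to the counter: a white plate 150 mm wide, its top 6 mm above the counter. Origin: on the counter (z = 0) under the middle of the gate; +x is the push direction, +y left of it. The plate runs from x = -150 to +235 mm; before the gate it is flat and open but for two green funnel guides, 30 mm high, from x = -45 (124 mm apart) to x = -8 mm (67 mm apart). All is open above
- gate_mid (a point): middle of the spring gate, 30 mm above the counter, axes as the rail's. The gate hangs between two posts 62 mm high, 98 mm apart. It can shut only when the tin's rear end is more than 48 mm past it and the fingers are out of the leaves' way
- channel_mouth (a point): on the plate's top, mid-way between the green walls (30 mm high) of the straight channel behind the gate, 73 mm past the gate; axes as the rail's. The channel is 61 mm wide and runs on to the stop; a slight lead-in, 73 mm wide, starts 52 mm past the gate
- leaf_left (a joint): angle (rad) of the left yellow gate leaf on its upright hinge: 0 shut, grows as it swings in the push direction, at most 1.35; it cannot swing back past shut. Leaf 46 mm wide, 4 mm thick, 9 to 53 mm above the counter. A spring shuts it. Pushing the tin through both leaves takes up to about 8 N; with the tin between them they stand at about 1.1 rad
- leaf_right (a joint): the same for the right leaf, mirrored
- stop: end stop in the channel: a fixed aluminium bracket 54 mm wide, 36 mm high. Origin: foot (6 mm above the counter) of its face towards the gate, on the rail's axis, 205 to 215 mm past the gate; +x is the push direction. On a screw before it sits a black rubber pad. Its setting differs each time and is not measured: the pad's face stands anywhere from 20 to 45 mm before the bracket
- stop_front (a point): on the bracket's face, 18 mm above the plate. The pad before it yields 1 mm for every 8 N: the tin seats with 6 N or more on the pad held for a moment, 20 N damages it. A white feeler pin stands 5 mm out of the pad and gives way at under 1 N: it stays in touch with the tin while the tin's front end is within 5 mm of the pad
- jar: bystander: glass jar with red cap, 64 mm across, 100 mm high; origin at the middle of its underside
- bowl: bystander: pink bowl, 110 mm across, 50 mm high; origin at the middle of its underside
- mug: bystander: blue mug, 76 mm across without its handle, 85 mm high; origin at the middle of its underside
There are look-alikes about, which are no part of the job. Leave any blue or orange look-alike of the part that bears tin_center alone.

How it is judged:
By the outcome, as a careful person would: the job done as asked, in the order asked, and still so for the second after the job is handed in, with the robot touching nothing.
It also fails if it takes over 70 s, if anything falls off the work surface, if the arm or the gripper's body presses on something with over 40 N, if the wrist force passes 120 N, or if a joint passes its speed limit or range.

## Working session

There is one attempt and no reset: what is moved stays moved. The work goes in short steps, each a Python script; the robot and the scene stay as the last script left them, time stands still between calls to the robot, and variables do not carry over. Pictures are saved under pics/ and viewed, about 8 in all and at most 12, crops included, and the job is handed in when it is done.

```bash
mkdir -p pics; python3 - <<'E'
from bench import ctrl
import cv2,numpy as np
np.set_printoptions(precision=4,suppress=True)
a=ctrl.read_camera("top");b=ctrl.read_camera("scene")
cv2.imwrite("pics/top0.png",a);cv2.imwrite("pics/scene0.png",b)
for n in("top","scene","wrist"):print(n,ctrl.camera_params(n))
print(ctrl.current_t(),ctrl.current_eef_rot())
E
```

```text
top {'fx': 358.43366212797025, 'fy': 358.43366212797025, 'cx': 248.43811928842285, 'cy': 189.0529031142027, 'pose': array([[-0.0136,  0.9862, -0.1652,  0.4568],
       [-0.9999, -0.0119,  0.0108, -0.0605],
       [ 0.0087,  0.1653,  0.9862,  0.9882],
       [ 0.    ,  0.    ,  0.    ,  1.    ]])}
scene {'fx': 463.9047172752947, 'fy': 463.9047172752947, 'cx': 253.12454021587422, 'cy': 185.84916558261395, 'pose': array([[ 0.2818, -0.8205,  0.4973,  1.2843],
       [ 0.9594,  0.2473, -0.1357, -0.2813],
       [-0.0116,  0.5153,  0.8569,  1.244 ],
       [ 0.    ,  0.    ,  0.    ,  1.    ]])}
wrist {'fx': 276.6386349760466, 'fy': 276.6386349760466, 'cx': 259.4869733060262, 'cy': 190.17998798323868, 'T_tool_cam': array([[ 1.    ,  0.    , -0.0001, -0.0004],
       [-0.0001,  0.2495, -0.9684, -0.1718],
       [-0.    ,  0.9684,  0.2495,  0.0711],
       [ 0.    ,  0.    ,  0.    ,  1.    ]])}
0.1 [[ 0.2414 -0.0002  0.9704]
 [-0.9704  0.001   0.2414]
 [-0.001  -1.      0.0001]]
```

View pics/top0.png

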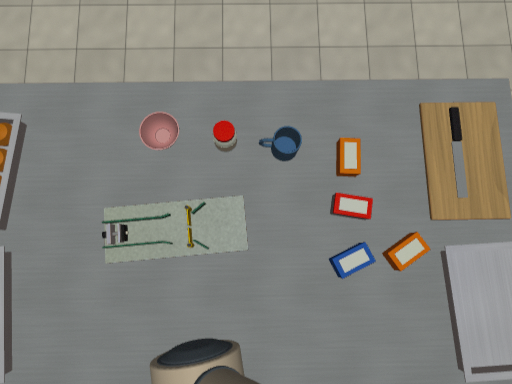

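View pics/scene0.png

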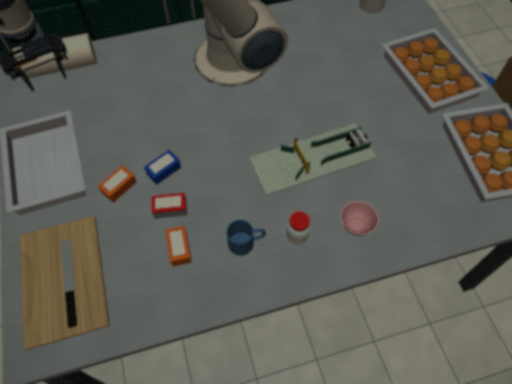

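```bash
cat > h.py <<'E'
from bench import ctrl
import cv2,numpy as np
np.set_printoptions(precision=4,suppress=True)
def cam(name):
    p=ctrl.camera_params(name)
    if name!="wrist": P=p["pose"]
    else:
        T=np.eye(4);T[:3,:3]=ctrl.current_eef_rot();T[:3,3]=ctrl.current_tool_pos();P=T@p["T_tool_cam"]
    return p,np.array(P)
def ray(c,uv,z):
    p,P=c; uv=np.atleast_2d(uv).astype(float)
    d=np.c_[(uv[:,0]-p["cx"])/p["fx"],-(uv[:,1]-p["cy"])/p["fy"],-np.ones(len(uv))]@P[:3,:3].T
    return P[:3,3]+d*((z-P[2,3])/d[:,2])[:,None]
def hsvmask(im,lo,hi):
    return cv2.inRange(cv2.cvtColor(im,cv2.COLOR_BGR2HSV),lo,hi)
def red(im): return hsvmask(im,(0,170,90),(4,255,255))|hsvmask(im,(174,170,90),(180,255,255))
def yellow(im): return hsvmask(im,(20,120,80),(35,255,255))
def blobs(m,amin=40):
    cs,_=cv2.findContours(m,cv2.RETR_EXTERNAL,cv2.CHAIN_APPROX_NONE)
    return sorted([c for c in cs if cv2.contourArea(c)>amin],key=cv2.contourArea)[::-1]
def down(xdir):
    # tool y down, tool x along horizontal angle xdir (rad)
    x=np.array([np.cos(xdir),np.sin(xdir),0]);y=np.array([0,0,-1.]);return np.c_[x,y,np.cross(x,y)]
E
python3 - <<'E'
from h import *
im=cv2.imread("pics/top0.png");c=cam("top")
for b in blobs(red(im)):
    r=cv2.minAreaRect(b);print("red",r,ray(c,cv2.boxPoints(r),.045)[:,:2].tolist())
for b in blobs(yellow(im),10):
    r=cv2.minAreaRect(b);print("yel",r,ray(c,cv2.boxPoints(r),.053)[:,:2].tolist())
print("rail corners",ray(c,[[104,210],[106,262],[247,249],[243,197]],.006))
print(im[230,230],im[230,290])
for n in (("down -x",np.pi),("0",0),("90",np.pi/2),("-90",-np.pi/2)):
    for p in ([.43,-.35,.25],[.38,.0,.25],[.38,.22,.1]): print(n[0],p,ctrl.ik(np.array(p),down(n[1])))
E
```

```text
red ((352.5689392089844, 205.5635223388672), (38.00288009643555, 20.587060928344727), 8.972626686096191) [[0.5485067067776932, -0.2914695018058172], [0.6028106030925547, -0.3029044560506562], [0.5856075582986044, -0.4022896294342508], [0.5315661289229583, -0.38993306425019747]]
red ((223.0, 131.0), (20.0, 20.0), 90.0) [[0.8059349280546966, 0.024150826619987603], [0.8053646694530293, -0.030898087012893084], [0.7482140432215046, -0.0305295164006593], [0.7488075565575035, 0.02399307937888874]]
yel ((189.6621551513672, 236.9729766845703), (18.248287200927734, 4.274373531341553), 80.53767395019531) [[0.5121051210474273, 0.0924644429815421], [0.5137785635045904, 0.08156701471006933], [0.4675176488051579, 0.07324578144546329], [0.4658772259332841, 0.08405829374169571]]
yel ((188.86898803710938, 215.0175018310547), (18.106428146362305, 5.815203666687012), 82.40535736083984) [[0.569291180634721, 0.09663637964784716], [0.5711290383633636, 0.081580761031808], [0.524087163946177, 0.07475308866703509], [0.5222874991577664, 0.08968883361142704]]
rail corners [[ 0.5679  0.3256  0.006 ]
 [ 0.4279  0
[... 356 characters left out ...]
.43, -0.35, 0.25] [-45.315   20.5968  84.2717  -0.      75.1315 -45.315 ]
0 [0.38, 0.0, 0.25] [ -9.0236   5.6441 105.3593  -0.      68.9966  -9.0236]
0 [0.38, 0.22, 0.1] [ 22.2674  23.5802 110.147   -0.      46.2729  22.2674]
90 [0.43, -0.35, 0.25] [ -45.315    20.5968   84.2717   -0.       75.1315 -135.315 ]
90 [0.38, 0.0, 0.25] [ -9.0236   5.6441 105.3593  -0.      68.9966 -99.0236]
90 [0.38, 0.22, 0.1] [ 22.2674  23.5802 110.147   -0.      46.2729 -67.7326]
-90 [0.43, -0.35, 0.25] [-45.315   20.5968  84.2717  -0.      75.1315  44.685 ]
-90 [0.38, 0.0, 0.25] [ -9.0236   5.6441 105.3593  -0.      68.9966  80.9764]
-90 [0.38, 0.22, 0.1] [ 22.2674  23.5802 110.147   -0.      46.2729 112.2674]
```

```bash
python3 - <<'E'
from h import *
import pickle
C={}
for n,p,a in (("tin",[.567,-.347,.2],-9.8),("rail",[.518,.13,.22],4.5)):
    ctrl.goto(np.array(p),down(np.radians(a)))
    C[n]=cam("wrist");im=ctrl.read_camera("wrist");cv2.imwrite(f"pics/w_{n}.png",im)
    print(n,ctrl.current_t(),ctrl.current_tool_pos())
pickle.dump(C,open("C.pkl","wb"))
im=cv2.imread("pics/w_tin.png");c=C["tin"]
for b in blobs(red(im),200):
    r=cv2.minAreaRect(b);print("red",r,ray(c,cv2.boxPoints(r),.045)[:,:2].tolist(),ray(c,r[0],.045))
cv2.imwrite("pics/both.png",np.hstack([cv2.resize(im,(300,225)),cv2.imread("pics/w_rail.png")])[:,:] if 0 else im)
E
```

```text
tin 1.9333 [ 0.5664 -0.348   0.2001]
rail 3.7333 [0.5185 0.1292 0.2199]
red ((261.5, 176.5), (79.0, 45.0), 90.0) [[0.5523268622089971, -0.2944001321444534], [0.6038620704375222, -0.30339907534723287], [0.5892644815811551, -0.39951488491235165], [0.5338375401673426, -0.38983365761321614]] [[ 0.5701 -0.345   0.045 ]]
```

View pics/w_rail.png

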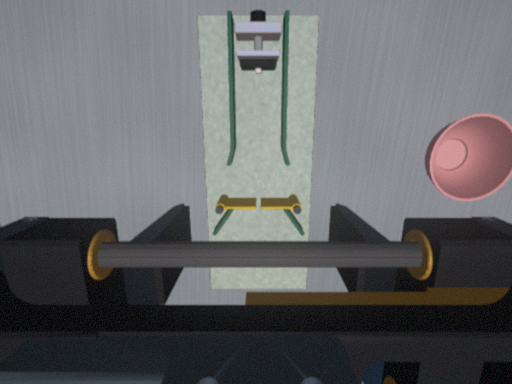

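View pics/w_tin.png

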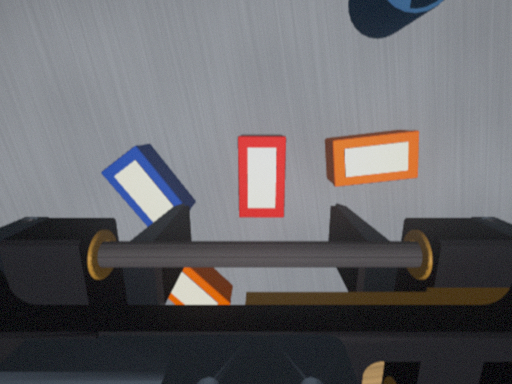

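```bash
python3 - <<'E'
from h import *
import pickle
C=pickle.load(open("C.pkl","rb"))
im=cv2.imread("pics/w_rail.png");c=C["rail"]
hs=cv2.cvtColor(im,cv2.COLOR_BGR2HSV);print(hs[100,215],hs[100,150],hs[100,231])
g=im.astype(int)
# plate edges: strongest horizontal gradient per row near the expected edges
L=[];R=[]
b=cv2.GaussianBlur(im,(1,5),0).astype(int).sum(2)
grad=np.diff(b,axis=1)
for v in list(range(25,190,5)):
    eu=199+(v-16)*12/272; fu=319-(v-16)*13/272
    w=np.arange(int(eu)-6,int(eu)+7);L.append([w[np.argmax(grad[v,w])]+1,v])
    w=np.arange(int(fu)-6,int(fu)+7);R.append([w[np.argmin(grad[v,w])]+1,v])
def line(p):
    p=ray(c,p,.006)[:,:2];vx,vy,x,y=cv2.fitLine(p.astype(np.float32),cv2.DIST_HUBER,0,.001,.001).ravel()
    if vy<0:vx,vy=-vx,-vy
    return np.array([x,y]),np.array([vx,vy])
lp,ld=line(L);rp,rd=line(R)
print("edges",lp,np.degrees(np.arctan2(*ld[::-1])),rp,np.degrees(np.arctan2(*rd[::-1])))
d=ld+rd;d/=np.linalg.norm(d);n=np.array([-d[1],d[0]])
print("width",(lp-rp)@n,"axis ang",np.degrees(np.arctan2(d[1],d[0])))
off=(lp+rp)/2@n
gr=hsvmask(im,(50,90,20),(95,255,255))
for v in (60,90,120):
    u=np.where(gr[v,215:305])[0]+215;print("green row",v,u)
y=yellow(im);y[232:]=0
for bb in blobs(y,20):
    r=cv2.minAreaRect(bb);P=ray(c,r[0],.053)[0,:2];print("yel",r,P,"along",P@d,"lat",P@n-off)
ys=np.vstack(np.where(y)[::-1]).T
P=ray(c,ys,.055)[:,:2];print("gate along",np.median(P@d),"lat range",(P@n-off).min(),(P@n-off).max())
s=np.median(P@d);O=d*s+n*off;print("origin",O)
for q,z in(([258,16],.006),([258,288],.006),([258,24],.042),([258,37],.042),([258,53],.036),([258,68],.036)):print(q,ray(c,q,z)[0,:2]@d-s)
np.savez("rail.npz",O=O,d=d,n=n)
cv2.imwrite("pics/crop.png",cv2.resize(im[0:240,180:340],None,fx=2.5,fy=2.5,interpolation=cv2.INTER_CUBIC))
E
```

```text
[ 63  15 185] [108   9 140] [ 78 105 107]
edges [0.4382 0.1921] 94.53503 [0.5859 0.2207] 94.51821
width 0.1494864 axis ang 94.52662
green row 60 [229 230 231 232 284 285 286]
green row 90 [230 231 284 285]
green row 120 [232 284]
yel ((235.0, 202.5), (13.0, 40.0), 90.0) [0.4907 0.094 ] along 0.05495883062779617 lat 0.030162112731652535
yel ((280.5, 203.0), (14.0, 39.0), 90.0) [0.5488 0.0978] along 0.0541982816489807 lat -0.028063839935935975
gate along 0.05357685403875818 lat range -0.05290831290314191 0.055662540735285426
origin [0.5209 0.095 ]
[258, 16] 0.2283455254052298
[258, 288] -0.15461936200869686
[258, 24] 0.2088036860208139
[258, 37] 0.19552296630169783
[258, 53] 0.18005047997976464
[258, 68] 0.16367554189294983
```

```bash
python3 - <<'E'
from h import *
r=np.load("rail.npz");d,n=r["d"],r["n"];O=r["O"]-.0057*d;np.savez("rail.npz",O=O,d=d,n=n)
t=np.array([.5693,-.3455]);Rt=down(np.radians(-9.8));Rr=down(np.arctan2(d[1],d[0])-np.pi/2)
ctrl.goto(np.r_[t,.13],Rt)
print(ctrl.move_l(np.r_[t,.03],vel=.15), ctrl.move_l(np.r_[t,.008],vel=.05,contact_N=8),ctrl.current_tool_pos())
ctrl.command_gripper(0.0);print("grip",ctrl.current_grip_width(),ctrl.current_t())
ctrl.move_l(np.r_[t,.12],vel=.15);print("grip",ctrl.current_grip_width(),ctrl.current_contact_force())
p=O-.09*d
ctrl.goto(np.r_[p,.12],Rr)
ctrl.move_l(np.r_[p,.03],vel=.12)
c=cam("wrist");im=ctrl.read_camera("wrist");cv2.imwrite("pics/w_place.png",im)
hit=ctrl.move_l(np.r_[p,.010],vel=.015,contact_N=3)
print(hit,ctrl.current_tool_pos(),ctrl.current_contact_force(),ctrl.current_t())
E
```

```text
False False [ 0.5692 -0.3455  0.0078]
grip 0.6148839411538969 7.55
grip 0.6120683894306712 [-0.241   0.3352 -3.2347]
True [ 0.5284 -0.0004  0.014 ] [0.0383 0.4642 5.3812] 11.6917
```

View pics/w_place.png

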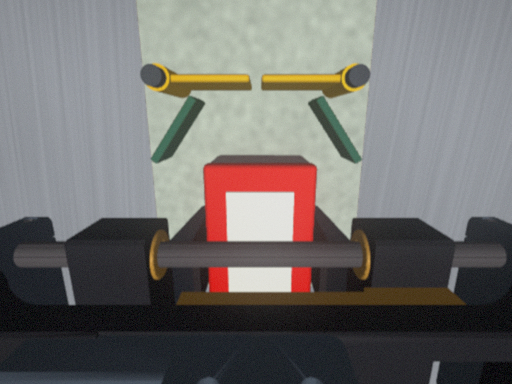

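```bash
python3 - <<'E'
from h import *
r=np.load("rail.npz");d,n=r["d"],r["n"];O=r["O"]+.0015*n;np.savez("rail.npz",O=O,d=d,n=n)
W=lambda x,z:np.r_[O+x*d,z]
ctrl.move_l(W(-.09,.019),vel=.05)
ctrl.move_l(W(-.09,.010),vel=.015,contact_N=3)
ctrl.command_gripper(1.0)
print(ctrl.current_tool_pos(),ctrl.current_contact_force(),ctrl.current_t())
ctrl.move_l(W(-.09,.10),vel=.15)
ctrl.move_l(W(-.20,.10),vel=.15)
ctrl.command_gripper(0.0)
ctrl.move_l(W(-.20,.018),vel=.12)
f0=ctrl.current_contact_force();print("f0",f0,ctrl.current_t())
h=ctrl.move_l(W(-.14,.018),vel=.03,contact_N=1.5)
print(h,(ctrl.current_tool_pos()[:2]-O)@d,ctrl.current_contact_force()-f0,ctrl.current_t())
x=(ctrl.current_tool_pos()[:2]-O)@d
while h and x<.028:
    x=min(x+.012,.029)
    s=ctrl.move_l(W(x,.018),vel=.04,contact_N=14)
    f=ctrl.current_contact_force()-f0
    print("%.4f"%x,s,"push %.1f lat %.1f z %.1f"%(-f[:2]@d,f[:2]@n,f[2]))
    if s:break
im=ctrl.read_camera("wrist");cv2.imwrite("pics/w_push.png",im);print(ctrl.current_t())
np.save("f0.npy",f0)
E
```

```text
[ 0.5265 -0.0005  0.0137] [-0.8003 -0.4059  0.1008] 13.0667
f0 [0.5117 0.7184 0.1268] 16.875
True -0.15691390575297484 [ 0.1628 -0.5055 -0.5261] 18.2
-0.1449 False push 1.0 lat 1.9 z 0.4
-0.1329 False push 1.2 lat 0.7 z -0.6
-0.1209 False push 1.1 lat 0.7 z -0.9
-0.1089 False push 2.0 lat 0.2 z 0.0
-0.0969 False push 1.2 lat 0.3 z -1.3
-0.0849 False push -0.1 lat 0.5 z 0.3
-0.0729 False push 0.6 lat -0.8 z -0.0
-0.0609 False push 0.0 lat 1.2 z -0.4
-0.0489 False push 0.6 lat 0.6 z 0.2
-0.0369 False push -0.1 lat 0.4 z -0.3
-0.0249 False push 0.9 lat 0.6 z -0.3
-0.0129 False push 1.4 lat 0.6 z 0.1
-0.0009 False push 0.2 lat 1.5 z -0.5
0.0111 False push 0.9 lat -0.2 z -0.4
0.0231 False push -2.0 lat 0.7 z 1.0
0.0290 False push 1.3 lat 0.8 z 0.6
25.3167
```

View pics/w_push.png

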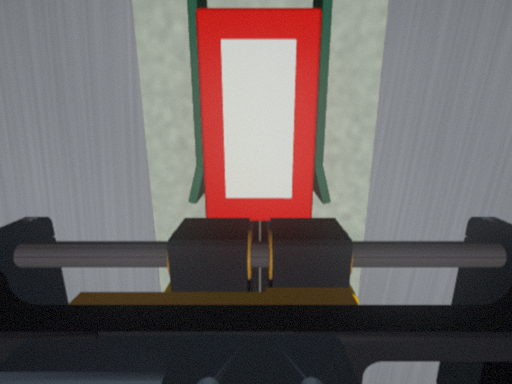

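```bash
python3 - <<'E'
from h import *
r=np.load("rail.npz");d,n,O=r["d"],r["n"],r["O"];f0=np.load("f0.npy")
W=lambda x,z:np.r_[O+x*d,z]
def F(k=12):
    a=[]
    for _ in range(k): a.append(ctrl.current_contact_force()-f0);ctrl.sleep(.01)
    f=np.mean(a,0);return -f[:2]@d,f[:2]@n,f[2]
X=lambda:(ctrl.current_tool_pos()[:2]-O)@d
print("start %.4f"%X(),"%.1f %.1f %.1f"%F())
h=ctrl.move_l(W(.090,.018),vel=.01,contact_N=7)
x=X();f=F();print(h,"%.4f"%x,"%.1f %.1f %.1f"%f,ctrl.current_t())
for i in range(10):
    if not h or f[0]>11.5:break
    x+=.00025 if f[0]>6 else .0004
    s=ctrl.move_l(W(x,.018),vel=.005,contact_N=8);f=F()
    print("cmd %.5f act %.5f"%(x,X()),s,"%.1f %.1f %.1f"%f)
print(ctrl.current_t())
E
```

```text
start 0.0290 1.2 0.3 1.1
True 0.0537 3.1 0.2 1.6 28.3583
cmd 0.05407 act 0.05377 False 6.7 0.4 -0.7
cmd 0.05432 act 0.05390 False 7.6 0.2 -0.6
cmd 0.05457 act 0.05407 False 9.2 0.2 -0.4
cmd 0.05482 act 0.05422 False 10.3 0.3 -0.2
cmd 0.05507 act 0.05439 False 11.3 0.5 0.0
cmd 0.05532 act 0.05454 False 12.5 0.5 0.7
30.5333
```

```bash
python3 - <<'E'
from h import *
r=np.load("rail.npz");d,n,O=r["d"],r["n"],r["O"];f0=np.load("f0.npy")
W=lambda x,z:np.r_[O+x*d,z]
P=lambda:-(ctrl.current_contact_force()-f0)[:2]@d
ctrl.move_l(W(.0556,.018),vel=.005,contact_N=6);a=[]
for _ in range(60):a.append(P());ctrl.sleep(.01)
print("hold %.1f max %.1f"%(np.mean(a),max(a)))
ctrl.move_l(W(.0505,.018),vel=.01);print("back",P(),ctrl.current_contact_force()-f0)
ctrl.move_l(W(.0505,.10),vel=.08,contact_N=10);print("lift",ctrl.current_tool_pos(),ctrl.current_contact_force()-f0)
ctrl.move_l(W(.0505,.22),vel=.15)
ctrl.sleep(.5)
im=ctrl.read_camera("wrist");cv2.imwrite("pics/w_end.png",im[:,100:420])
ctrl.goto(W(-.15,.25),ctrl.current_eef_rot())
im2=ctrl.read_camera("top");cv2.imwrite("pics/top_end.png",cv2.resize(im2[100:280,80:260],None,fx=3,fy=3,interpolation=cv2.INTER_CUBIC))
ctrl.goto(W(-.01,.22),ctrl.current_eef_rot())
im=ctrl.read_camera("wrist");cv2.imwrite("pics/w_end2.png",cv2.resize(im[0:240,140:380],None,fx=2.5,fy=2.5,interpolation=cv2.INTER_CUBIC))
print(ctrl.current_t())
E
```

```text
hold 14.1 max 15.0
back 0.8844683470443759 [-1.342  -0.9935 -0.8426]
lift [0.5156 0.1395 0.0996] [-0.3465 -1.3732  0.6076]
36.1667
```

View pics/w_end2.png

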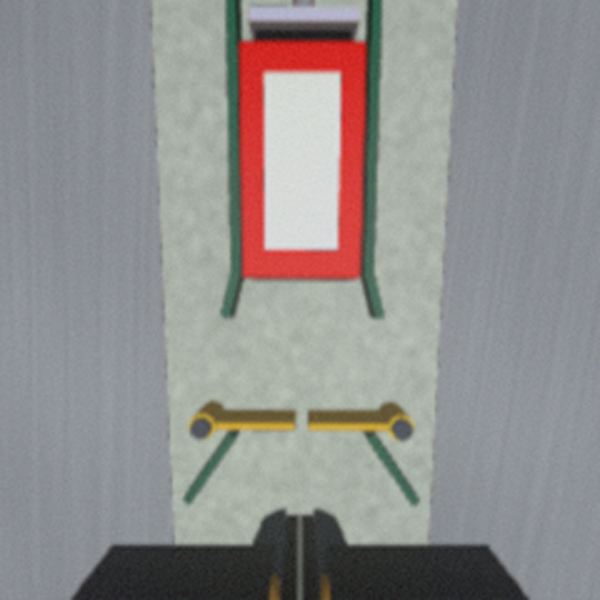

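View pics/w_end.png

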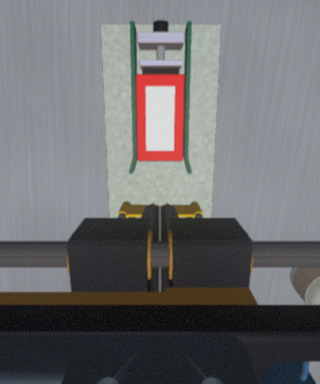

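The tin sits against the pad with no feeler gap showing, and both leaves are shut (flat at row ~420 in the enlarged crop). The hand is clear.

```bash
python3 -c "
from bench import ctrl
ctrl.sign_off();print(ctrl.current_t())"
```

```text
the job is handed in; nothing more can be done
the job is handed in; nothing more can be done
```

I placed the red-lidded tin on the rail, pushed it through the gate from its rear end, and pressed it home against the rubber stop. I then backed the hand off 5 mm, lifted it clear and handed the job in at about 36 s.

- **Force on the stop:** the steady push was 14.1 N, with a highest reading of 15.0 N. That includes the tin's sliding friction, so I estimate about 11–13 N on the pad itself. I did not measure the friction separately.
- **Sign that it was the stop:** near the end the force rose by about 7.5 N per mm, close to the pad's stated 8 N per mm.
- **Force in the gate and channel:** readings between steps never passed 2 N. These were taken with the arm paused, so they do not show the force while moving. The 14 N cut-off set for each step never tripped.
- **Final pictures:** they show the tin upright and straight in the channel, touching the pad, and both gate leaves shut. The hand is clear of everything.
- **Jar, mug and bowl:** the arm did not go near them, but I did not measure their positions again at the end.

No check failed. My estimates of the gate's position along the rail disagreed by about 11 mm at most between the top and wrist cameras. I placed the tin using the ends of the rail plate, and shifted it 1.5 mm sideways after a close look before letting go.

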